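# Clear the kiln props and set the straightedge on the kiln shelf

## Task

The kiln shelf is to have its edge checked. Collect every kiln prop from the bench and from the shelf into the steel scoop tray where it stands, then carry the tray by its handle over to the white tub, tip all the props into the tub, and put the empty tray back where it stood. Leave the straightedge lying flat on the bench with its working edge flush against the kiln shelf's long edge nearest the robot, reaching past the shelf's corner at both ends, and do not disturb the other things on the bench.

Things in the scene. Friction and masses are not known exactly. Their poses are not given: they have to be found in the camera images.
- kiln_shelf: The kiln shelf: a flat slab of cream fired ceramic, 140 mm (its x) by 200 mm (its y) by 20 mm thick, fixed to the bench. Origin under its centre, on the bench. Its two long edges are along its y; the long edge nearest the robot is its upright face at x = -70 mm in its frame. Its x points away from the robot, within 0.25 rad.
- rule_grip (a point): The straightedge: aluminium strip 260 mm long (its y), 50 mm wide (its x), 8 mm thick, with a black upright rib to hold it by: 140 mm long (y), 12 mm thick (x), 8 to 42 mm above the underside. 0.35 kg. Starts lying on the shelf. Point: the rib's centre, 25 mm above the underside. The working edge is the long edge farther from the rib, 34 mm towards +x; the other is at -16 mm.
- rule_left (a point): The +y end of the straightedge's working edge, at its underside (axes as the straightedge's).
- rule_right (a point): The -y end of the straightedge's working edge, at its underside (axes as the straightedge's).
- tray_grip (a point): The scoop tray's handle: an upright wooden fin 46 mm long (x), 14 mm thick (y), top 88 mm above the tray's underside, at the middle of the tray's closed +x end. The point is in the fin's middle, 66 mm above the underside, 73 mm towards +x from the tray's centre. Axes are the tray's; at the start -x points roughly to the robot. Tray about 0.28 kg, loose.
- tray_floor (a point): Centre of the tray's floor, on its upper face, 4 mm above the underside. Sheet steel tray, 200 mm long (its x), 150 mm wide (its y), floor and walls 4 mm thick; walls up to 42 mm above the bench on three sides, open at its -x end (the lip). Things inside slide out once it is tipped lip-down by about 0.75 rad.
- tray_lip (a point): Middle of the tray's open lip, at the floor's upper face, 100 mm towards -x from the tray's centre.
- tub: The prop tub: an open square white plastic tub, 210 by 210 mm outside, 90 mm tall, walls and floor 5 mm, fixed. Origin under its centre, on the bench.
- prop1_c (a point): Kiln prop 1: a cream ceramic block with a dark round hole mark on top, 32 by 32 mm, 30 mm tall, upright at the start, 0.03 to 0.06 kg, on the bench between the kiln shelf and the robot. The point is its centre. May be absent.
- prop2_c (a point): Kiln prop 2: a cream ceramic block with a dark round hole mark on top, 32 by 32 mm, 34 mm tall, upright at the start, 0.03 to 0.06 kg, on the bench between the kiln shelf and the robot. The point is its centre. May be absent.
- prop3_c (a point): Kiln prop 3: a cream ceramic block with a dark round hole mark on top, 32 by 32 mm, 38 mm tall, upright at the start, 0.03 to 0.06 kg, on the bench between the kiln shelf and the robot. The point is its centre. May be absent.
- prop4_c (a point): Kiln prop 4: a cream ceramic block with a dark round hole mark on top, 32 by 32 mm, 32 mm tall, upright at the start, 0.03 to 0.06 kg, on the back half of the kiln shelf. The point is its centre. May be absent.
- prop5_c (a point): Kiln prop 5: a cream ceramic block with a dark round hole mark on top, 32 by 32 mm, 36 mm tall, upright at the start, 0.03 to 0.06 kg, on the back half of the kiln shelf. The point is its centre. May be absent.
- bowl: Dark blue-glazed bowl, 116 mm across, 62 mm tall, loose, not part of the job. Origin under its centre.
- mug: Grey stoneware mug, 72 mm across, 80 mm tall, loose, not part of the job. Origin under its centre.
- gourd: Small ochre gourd-shaped bottle, 64 mm across, 102 mm tall, loose, not part of the job. Origin under its centre.
- whetstone: Grey whetstone, 60 by 150 by 25 mm, loose, not part of the job. Origin under its centre.
- weight: Round brown ceramic weight (a bystander, no kiln prop), 44 mm across, 30 mm tall, loose, not part of the job. Origin under its centre.
Mind the look-alikes: they are no part of the job. Leave any purple look-alike of the part that bears prop3_c alone.

How it is judged:
On the way, in this order (a step that is already met when the one before it is completed fails the run):
1. every kiln prop is in the scoop tray, and the tray stands on the bench (x of prop1_c in the frame of tray_floor between -0.1 and 0.1 m and y of prop1_c in the frame of tray_floor between -0.072 and 0.072 m and z of prop1_c in the frame of tray_floor between 0 and 0.07 m and x of prop2_c in the frame of tray_floor between -0.1 and 0.1 m and y of prop2_c in the frame of tray_floor between -0.072 and 0.072 m and z of prop2_c in the frame of tray_floor between 0 and 0.07 m and x of prop3_c in the frame of tray_floor between -0.1 and 0.1 m and y of prop3_c in the frame of tray_floor between -0.072 and 0.072 m and z of prop3_c in the frame of tray_floor between 0 and 0.07 m and x of prop4_c in the frame of tray_floor between -0.1 and 0.1 m and y of prop4_c in the frame of tray_floor between -0.072 and 0.072 m and z of prop4_c in the frame of tray_floor between 0 and 0.07 m and x of prop5_c in the frame of tray_floor between -0.1 and 0.1 m and y of prop5_c in the frame of tray_floor between -0.072 and 0.072 m and z of prop5_c in the frame of tray_floor between 0 and 0.07 m and angle between tray_floor's own z axis and vertical below 0.06 rad and height (world z) of tray_floor below 0.01 m), for 0.2 s.
2. the tray is tipped lip-down over the tub (angle between tray_floor's own z axis and vertical above 0.6 rad and horizontal distance between tray_lip and tub below 0.14 m and height (world z) of tray_lip above 0.03 m), for 0.1 s.
At the end, for the whole second after the job is handed in: Every prop is in the tub; the tray stands level on the bench, its centre within 60 mm of its start; the straightedge lies flat on the bench, both ends of its working edge within 2.5 mm of the plane of the shelf's near long face, reaching past both corners of that face (x of prop1_c in the frame of tub between -0.1 and 0.1 m and y of prop1_c in the frame of tub between -0.1 and 0.1 m and z of prop1_c in the frame of tub between 0 and 0.09 m and x of prop2_c in the frame of tub between -0.1 and 0.1 m and y of prop2_c in the frame of tub between -0.1 and 0.1 m and z of prop2_c in the frame of tub between 0 and 0.09 m and x of prop3_c in the frame of tub between -0.1 and 0.1 m and y of prop3_c in the frame of tub between -0.1 and 0.1 m and z of prop3_c in the frame of tub between 0 and 0.09 m and x of prop4_c in the frame of tub between -0.1 and 0.1 m and y of prop4_c in the frame of tub between -0.1 and 0.1 m and z of prop4_c in the frame of tub between 0 and 0.09 m and x of prop5_c in the frame of tub between -0.1 and 0.1 m and y of prop5_c in the frame of tub between -0.1 and 0.1 m and z of prop5_c in the frame of tub between 0 and 0.09 m and angle between tray_floor's own z axis and vertical below 0.06 rad and height (world z) of tray_floor below 0.01 m and distance of tray_floor from where it was at the start of the episode below 0.06 m and x of rule_left in the frame of kiln_shelf between -0.0725 and -0.0665 m and x of rule_right in the frame of kiln_shelf between -0.0725 and -0.0665 m and y of rule_left in the frame of kiln_shelf above 0.1 m and y of rule_right in the frame of kiln_shelf below -0.1 m and angle between rule_grip's own z axis and vertical below 0.04 rad and height (world z) of each of rule_left, rule_right below 0.004 m); the robot touches nothing.
It fails at once if the bowl is moved by more than 40 mm (distance of bowl from where it was at the start of the episode above 0.04 m).
It fails at once if the mug is moved by more than 40 mm (distance of mug from where it was at the start of the episode above 0.04 m).
It fails at once if the gourd is moved by more than 40 mm (distance of gourd from where it was at the start of the episode above 0.04 m).
It fails at once if the whetstone is moved by more than 40 mm (distance of whetstone from where it was at the start of the episode above 0.04 m).
It fails at once if the weight is moved by more than 40 mm (distance of weight from where it was at the start of the episode above 0.04 m).
Of prop1, prop2, prop3, prop4, prop5 only 3 to 5 are there at a start; the rules pass over those that are not, and their reading is None.
At some moment in a run one of prop1, prop2, prop3, prop4, prop5, rule may be knocked a few centimetres aside while the robot is not near it.
It also fails if it takes over 210 s, if anything falls off the work surface, if the arm or the gripper's body presses on something with over 40 N, if the wrist force passes 120 N, or if a joint passes its speed limit or range.

## Robot

A 7-joint arm with a two-finger parallel gripper is mounted at the origin on the work surface. World frame = base frame: x ahead of the robot, y to its left, z up, the work surface at z = 0. Lengths are in m, angles in rad, forces in N, time in s.
With the tool pointing down it reaches from about 0.425 to 0.875 m from the base axis. Payload 4.7 kg.
Tool frame: the origin (TCP) lies on the centre line of the jaws, within the pads' length; the fingertips stand 11 mm ahead of it and the grasp point (between the pads) lies 8 mm behind it; z points along the fingers, y is the line along which they close (so a half turn about z gives the same grasp; the last joint's range is limited). The gripper opens to 87 mm and grips with 3 to 60 N. Pads are 19 mm wide; open, the fingers measure 117 mm over their backs; the gripper's body (75 mm by 190 mm) begins 51 mm behind the grasp point.
Start: joints at [-1.123, 0.321, -0.07, 1.45, 0.023, 1.371, -0.057], TCP at [0.273, 0.59, 0.234] pointing down, gripper open.
Joint ranges: [-2.86, 2.86], [-0.3, 2.09], [-1.38, 1.24], [0.06, 2.45], [-1.56, 4.7], [0.09, 2.05], [-2.69, 2.69]. Speed limits (rad/s): [2.57, 2.57, 3.14, 3.14, 3.14, 3.14, 3.14].

## Interface

Orientations are given as a unit quaternion [x, y, z, w].
In Python, from plant import telemetry, imaging, ticket gives the robot as it stands.
- The arm moves only by the tool apply_moves, never from a script. Its arguments are lists of equal length, an entry for each row: "delta_pos": the shift along the tool's x, y, z in mm, a list of three; "yaw": the turn about the tool's z in degrees. A call has exactly 8 rows; each row shifts and turns the commanded pose from where the row before left it, along the tool's axes as they then stand; what a row does not reach is not made up. A row lasts 1/10 s, in which the tool goes at most 50 mm and 8.59 degrees, less where a joint would pass 70% of its speed; a pose out of reach is approached as far as the arm can. A call is refused whole if a number of a shift passes 50 or a number of a turn 8.59, either way. A call with a gripper value outside its range is refused whole. "jaw" is the opening, from -1 (shut) to 1 (fully open), set as the call begins (left out, the last holds). The fingers move at their own pace and stop on an object; "grip_force" is the grip in N (left out, the last holds). Time passes only in rows, so rows that do not move let the fingers close, or fill a call up. It gives the time, the measured TCP pose, the force, the opening and the grip force at its end, in the units of the state.
- telemetry.state(): the state, without advancing time (a new reading comes with each control period).
- imaging.camera(name): name is "scene" or "side" or "wrist"; returns the picture (400x640x3 uint8, red, green, blue); there is no depth.
- imaging.camera_info(name): a dict with "fovy" (degrees; the focal length in pixels is half the picture's height over the tangent of half this angle, whatever the lens; pixels are square), "cx", "cy" (the principal point, pixels), "position" and "rotation" of the camera in the world. Camera axes: x right, y up, looking along -z (the intrinsics and any distortion apply to the point x, -y, -z); pixel columns grow to the right and rows downward; lengths in m; the calibration is good to about 2 mm. A picture is of the moment at which its call begins: read the wrist's pose just before it. camera_info takes no time and is no camera call; for the wrist camera it gives the pose at the moment of the call.
- ticket.close_job(): hands the job in; it is judged then, once.
The state is a dict: "time": time; "joints": joint angles; "joint_velocities": joint speeds; "joint_efforts": joint torques, N m; "tool_pos": TCP position; "orientation": TCP orientation; "wrist_force": force on the tool from outside, world axes, zero at the start; "torque": the same for the moment, N m; "width": finger opening in m; "grasp_force": force on a finger pad.
Only numpy, scipy, OpenCV 4.12 (cv2) and the standard library are available. Lean on these libraries where they do the work, as an engineer would, in place of code of your own. Each camera call takes 0.05 s, during which the arm holds its last target. There are 200 camera calls.

## Working session

There is one attempt and no reset: what is moved stays moved. The work goes in short steps, Python scripts to look and compute and a tool call to move; the robot and the scene stay as the last step left them, time stands still between calls to the robot, and variables do not carry over. Pictures are saved under pics/ and viewed, at most 14 in all, crops included, and the job is handed in when it is done.

Besides the shell and the picture viewer there is one more tool, called after "Emit:" as a command line: name --pt "numbers of a row" for each row, then --argument value for the rest. apply_moves: Moves the arm, as the interface text tells. Its arguments: {"type":"object","properties":{"delta_pos":{"type":"array"},"yaw":{"type":"array"},"jaw":{"type":"number"},"grip_force":{"type":"number"}},"required":["delta_pos","yaw"]}

```bash
mkdir -p pics
cat > h.py <<'E'
import numpy as np, cv2
from plant import telemetry, imaging, ticket
from scipy.spatial.transform import Rotation as R
def ray(info,u,v):
    f=200/np.tan(np.radians(info['fovy'])/2)
    d=np.array([(u-info['cx'])/f,-(v-info['cy'])/f,-1.0])
    rot=np.array(info['rotation'],float)
    M=rot if rot.shape==(3,3) else R.from_quat(rot).as_matrix()
    return np.array(info['position'],float),M@d
def onz(info,u,v,z):
    p,d=ray(info,u,v); return p+d*(z-p[2])/d[2]
def proj(info,P):
    f=200/np.tan(np.radians(info['fovy'])/2)
    rot=np.array(info['rotation'],float)
    M=rot if rot.shape==(3,3) else R.from_quat(rot).as_matrix()
    q=M.T@(np.array(P)-info['position']); return info['cx']+f*q[0]/-q[2], info['cy']-f*q[1]/-q[2]
def snap(name,fn=None):
    i=imaging.camera_info(name); im=imaging.camera(name)
    if fn: cv2.imwrite('pics/'+fn,im[:,:,::-1])
    return i,im
E
python3 - <<'E'
from h import *
for n in ['scene','side','wrist']:
    i,im=snap(n,n+'0.png'); print(n,i)
print(telemetry.state())
a=cv2.imread('pics/scene0.png')
E
```

```text
scene {'fovy': 52.84824118370349, 'cx': 316.51369278215736, 'cy': 202.25277918222096, 'position': array([1.21076046, 0.02777804, 0.88116495]), 'rotation': array([0.23373635, 0.24085791, 0.6680627 , 0.66411371])}
side {'fovy': 44.81162888250378, 'cx': 314.20040122053126, 'cy': 195.62958336173025, 'position': array([ 0.51903759, -1.01219221,  0.84269882]), 'rotation': array([ 0.44878783, -0.02004076, -0.017671  ,  0.89323882])}
wrist {'fovy': 69.0906751139587, 'cx': 318.8453630202636, 'cy': 203.90056969606186, 'position': array([0.20900294, 0.62025106, 0.38385825]), 'rotation': array([-0.1129202 , -0.07108648,  0.53354565,  0.83517949])}
{'time': 0.15, 'joints': array([-1.12290036,  0.32162955, -0.07009096,  1.45137915,  0.02260661,
        1.37080121, -0.0569075 ]), 'joint_velocities': array([ 0.00071386, -0.00126224,  0.00083006, -0.00293035,  0.00011776,
        0.00101774, -0.00108568]), 'joint_efforts': array([ 9.14286716e-06, -4.91791856e+01, -4.04468765e-01, -3.12876070e+01,
       -6.38866355e-02,  4.04279307e-02,  9.66306766e-05]), 'tool_pos': array([0.27308018, 0.58941733, 0.23273569]), 'orientation': array([ 2.15189681e-01,  9.76572009e-01, -7.06920727e-04, -1.09434723e-04]), 'wrist_force': array([ 0.15606361,  0.80266594, -0.35836109]), 'torque': array([-0.00798667, -0.01226705, -0.02893781]), 'grasp_force': 0.0, 'width': 0.08686933995792}
```

View pics/scene0.png

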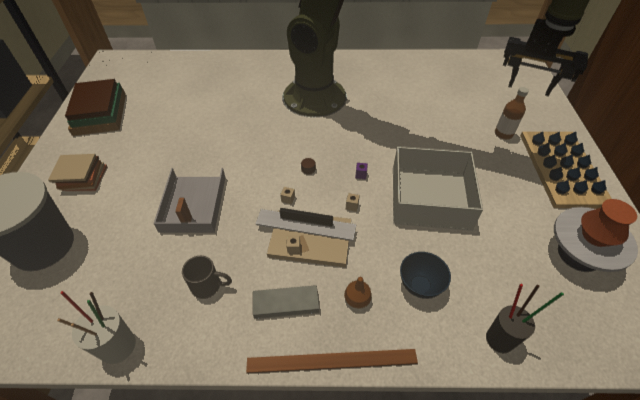

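View pics/side0.png

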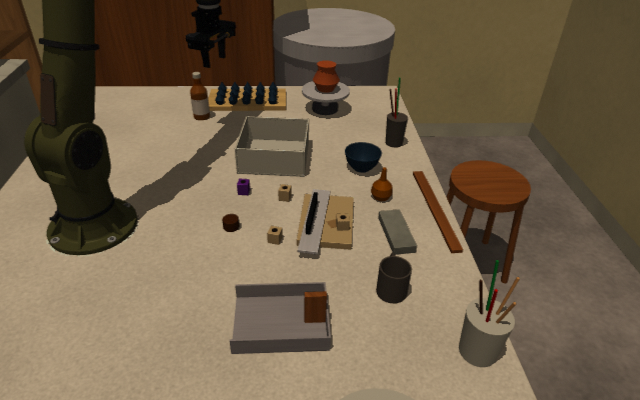

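Scene picture (seen from the far side): props at about (287,195), (352,202) on the bench and (293,242) on the shelf. The tray is at (192,200) with its handle at (182,210), the tub at (437,187) and the rule at (305,222). The purple look-alike is at (361,171) and the weight at (308,166). I'll cast rough positions from both views.

```bash
python3 - <<'E'
from h import *
np.set_printoptions(precision=3,suppress=True)
a=imaging.camera_info('scene');b=imaging.camera_info('side')
def both(n,p,q,z): print(n,onz(a,*p,z),onz(b,*q,z))
both('pA',(287,190),(275,230),.034)
both('pB',(352,197),(285,187),.034)
both('pC',(293,238),(343,217),.054)
both('handletop',(181,202),(316,294),.088)
both('purple',(361,166),(243,182),.034)
both('weight',(308,163),(231,219),.03)
both('gourd base',(358,300),(382,195),.0)
both('mug base',(207,290),(393,294),.0)
both('bowl',(425,280),(363,165),.0)
print('tray scene top corners');[print(onz(a,*p,z)) for p,z in [((156,222),.042),((218,222),.042),((225,173),.042),((165,172),.042)]]
print('tub top');[print(onz(a,*p,.09)) for p in [(397,148),(474,150),(480,212),(394,202)]]
print('rule ends scene');[print(onz(a,*p,.028)) for p in [(259,212),(257,221),(356,230),(353,239)]]
print('rule side');[print(onz(b,*p,.028)) for p in [(317,191),(329,193),(300,247),(318,253)]]
print('rib side top');[print(onz(b,*p,.062)) for p in [(317,195),(309,231)]]
print('rib scene top');[print(onz(a,*p,.062)) for p in [(281,209),(333,214)]]
print('shelf side');[print(onz(b,*p,.02)) for p in [(354,198),(353,246)]]
print('shelf scene');[print(onz(a,*p,.02)) for p in [(268,257),(346,262),(351,218)]]
E
python3 -c "
import cv2
a=cv2.imread('pics/scene0.png')[140:310,150:490];b=cv2.imread('pics/side0.png')[160:360,220:420]
cv2.imwrite('pics/c1.png',cv2.resize(a,(800,400),interpolation=cv2.INTER_CUBIC));cv2.imwrite('pics/c2.png',cv2.resize(b,(600,600),interpolation=cv2.INTER_CUBIC))"
```

```text
pA [ 0.476 -0.067  0.034] [ 0.482 -0.07   0.034]
pB [0.501 0.113 0.034] [0.508 0.117 0.034]
pC [ 0.65  -0.042  0.054] [ 0.657 -0.047  0.054]
handletop [ 0.563 -0.33   0.088] [ 0.571 -0.336  0.088]
purple [0.382 0.144 0.034] [0.387 0.145 0.034]
weight [ 0.366 -0.011  0.03 ] [ 0.366 -0.018  0.03 ]
gourd base [0.789 0.115 0.   ] [0.791 0.118 0.   ]
mug base [ 0.765 -0.246  0.   ] [ 0.754 -0.263 -0.   ]
bowl [0.735 0.281 0.   ] [0.756 0.28  0.   ]
tray scene top corners
[ 0.593 -0.401  0.042]
[ 0.593 -0.239  0.042]
[ 0.418 -0.248  0.042]
[ 0.415 -0.422  0.042]
tub top
[0.365 0.243 0.09 ]
[0.373 0.46  0.09 ]
[0.595 0.422 0.09 ]
[0.564 0.213 0.09 ]
rule ends scene
[ 0.549 -0.139  0.028]
[ 0.579 -0.141  0.028]
[0.607 0.118 0.028]
[0.635 0.109 0.028]
rule side
[0.599 0.104 0.028]
[0.632 0.094 0.028]
[ 0.544 -0.129  0.028]
[ 0.587 -0.152  0.028]
rib side top
[0.594 0.039 0.062]
[ 0.567 -0.109  0.062]
rib scene top
[ 0.565 -0.076  0.062]
[0.581 0.058 0.062]
shelf side
[0.703 0.079 0.02 ]
[ 0.677 -0.12   0.02 ]
shelf scene
[ 0.684 -0.104  0.02 ]
[0.698 0.089 0.02 ]
[0.562 0.108 0.02 ]
```

View pics/c2.png

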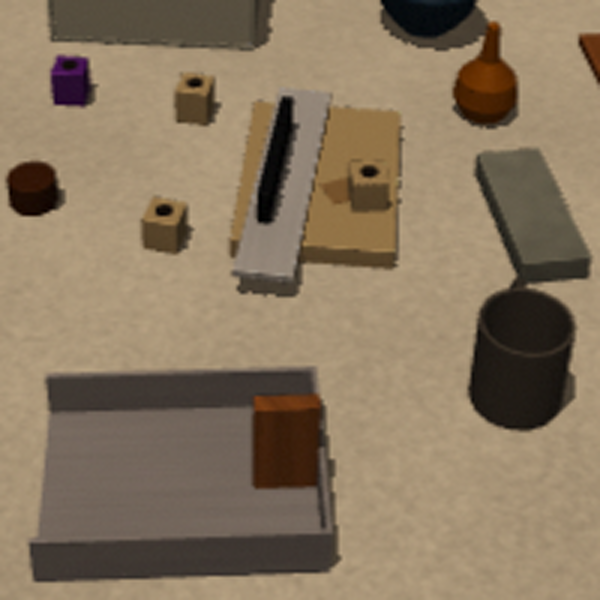

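Zoomed side view: three props, at crop (165,222), (195,97) and (370,183). The rule lies on the shelf with its rib on the robot side, and the tray's fin is at its far end. I'm moving to the first prop.

Emit:
apply_moves --pt "0 0 0" --pt "0 0 0" --pt "0 0 0" --pt "-15 -47 0" --pt "-15 -47 0" --pt "-15 -47 0" --pt "-15 -47 0" --pt "-15 -47 0" --yaw '[-8.3,-8.3,-8.2,0,0,0,0,0]' --jaw 1

```text
time: 0.95
tool_pos: [0.3483, 0.3526, 0.2333]
orientation: [0.0, 1.0, -0.0, -0.0]
wrist_force: [0.1, -0.4, 0.6]
width: 0.0867
grasp_force: 0.0
```

Emit:
apply_moves --pt "-15 -47 2" --pt "-15 -47 2" --pt "-15 -47 2" --pt "-15 -47 2" --pt "-15 -47 2" --pt "-15 -47 2" --pt "-15 -47 2" --pt "-15 -47 2" --yaw '[0,0,0,0,0,0,0,0]'

```text
time: 1.75
tool_pos: [0.4677, -0.0234, 0.2176]
orientation: [0.0, 1.0, 0.0, 0.0]
wrist_force: [0.8, 0.7, -0.9]
width: 0.0868
grasp_force: 0.0
```

```bash
cat >> h.py <<'E'
def plan(P,psi=0.):
    """tool-frame shift in mm to world point P after turning so that tool y is psi deg CCW from world y; prints yaw needed"""
    s=telemetry.state(); y=R.from_quat(s['orientation']).as_matrix()[:,1]
    cur=np.degrees(np.arctan2(-y[0],y[1])); d=np.array(P)-s['tool_pos']
    p=np.radians(psi); ty=np.array([-np.sin(p),np.cos(p),0]); tx=np.array([-np.cos(p),-np.sin(p),0])
    return 'yaw %.2f'%(cur-psi),'tool mm',np.round(1000*np.array([d@tx,d@ty,-d[2]]),1)
E
python3 - <<'E'
from h import *
i,im=snap('wrist','w1.png'); s=telemetry.state(); print(s['time'],s['tool_pos'],plan((.479,-.068,.12)))
print(i)
E
```

```text
1.8 [ 0.4692842  -0.03297554  0.21766903] ('yaw -0.64', 'tool mm', array([ -9.7, -35. ,  97.7]))
{'fovy': 69.0906751139587, 'cx': 318.8453630202636, 'cy': 203.90056969606186, 'position': array([ 0.39682869, -0.02296374,  0.36882724]), 'rotation': array([-0.09449952, -0.09454316,  0.70036752,  0.70115388])}
```

View pics/w1.png

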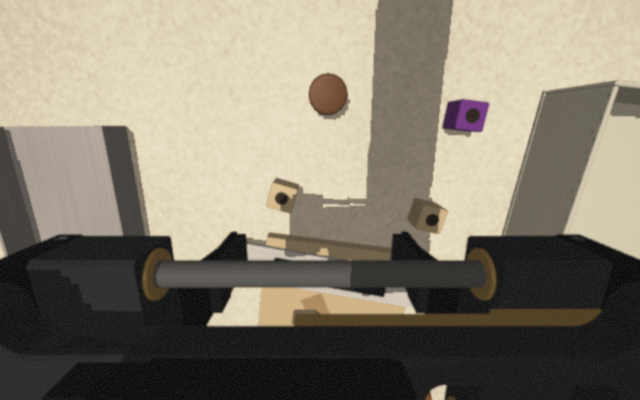

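Wrist view: prop A's hole is at (282,198) and prop B's at (432,219), both turned a little. Weight at (328,93), purple at (472,116).

Run:
```python
from h import *
i=imaging.camera_info('wrist'); s=telemetry.state(); print(s['tool_pos'])
for n,p in dict(A=(282,198),A1=(275,181),A2=(299,187),B=(432,219),B1=(418,198),B2=(447,209)).items(): print(n,onz(i,*p,.034).round(4))
print(plan((*onz(i,282,198,.034)[:2],.12),-14))
```

```text
[ 0.4692842  -0.03297554  0.21766903]
A [ 0.483  -0.0777  0.034 ]
A1 [ 0.4624 -0.0849  0.034 ]
A2 [ 0.4698 -0.057   0.034 ]
B [0.5111 0.1028 0.034 ]
B1 [0.4846 0.0838 0.034 ]
B2 [0.4986 0.1196 0.034 ]
('yaw 13.36', 'tool mm', array([-24.1, -40. ,  97.7]))
```

Emit:
apply_moves --pt "0 0 0" --pt "0 0 0" --pt "-19 -32 25" --pt "0 0 50" --pt "0 0 50" --pt "0 0 50" --pt "0 0 25" --pt "0 0 0" --yaw '[6.7,6.7,0,0,0,0,0,0]'

```text
time: 2.6
tool_pos: [0.4764, -0.0569, 0.0146]
orientation: [0.117, 0.993, -0.001, -0.003]
wrist_force: [-0.2, -0.6, -0.1]
width: 0.0873
grasp_force: 0.0
```

Emit:
apply_moves --pt "0 0 0" --pt "0 0 0" --pt "0 0 0" --pt "0 0 0" --pt "0 0 0" --pt "0 0 0" --pt "0 0 -20" --pt "0 0 -40" --yaw '[0,0,0,0,0,0,0,0]' --jaw -1 --grip_force 15

```text
time: 3.4
tool_pos: [0.4759, -0.0569, 0.0758]
orientation: [0.117, 0.993, -0.001, -0.003]
wrist_force: [0.7, 0.5, -0.6]
width: 0.0307
grasp_force: 0.0
```

Run:
```python
from h import *
s=telemetry.state(); print(s['tool_pos'],s['width'],s['grasp_force'])
# tray from scene: wall-top corners + fin
i,im=snap('side','s1.png')
for z in (.115,): print(plan((.465,-.285,z),0))
```

```text
[ 0.47593602 -0.05687226  0.07580013] 0.03073214314190638 0.0
('yaw -13.51', 'tool mm', array([  16.5, -227.5,  -31.6]))
```

Run:
```python
from h import *
s=telemetry.state(); print(s['width'],s['grasp_force'],s['joint_velocities'].max())
a=cv2.imread('pics/s1.png')[160:360,200:400]; b=snap('wrist')[1][150:350,220:420,::-1]
cv2.imwrite('pics/s1c.png',np.hstack([cv2.resize(x,(400,400)) for x in (a,b)]))
```

```text
0.026601401845275784 0.0 0.06489339275573146
```

View pics/s1c.png

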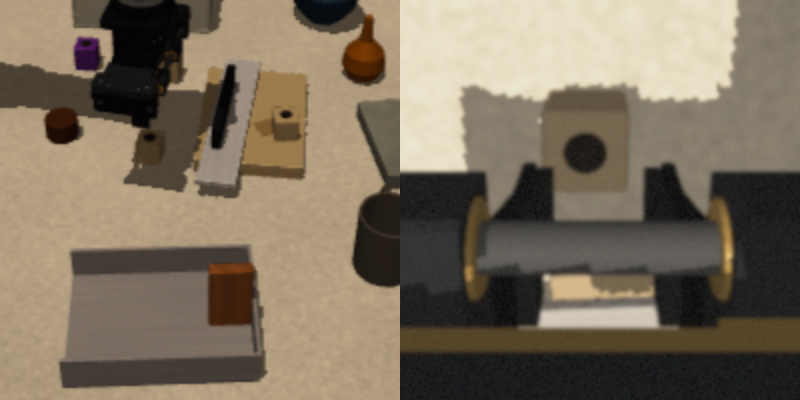

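The right crop shows the prop standing between the fingers, with its hole at full-picture (312,226). I lifted before the jaws had closed, so I'll retry with a longer close.

Run:
```python
from h import *
i=imaging.camera_info('wrist'); P=onz(i,312.5,226.5,.034); print(P, telemetry.state()['tool_pos'],plan((P[0],P[1],.016),-14))
```

```text
[ 0.48251408 -0.06121953  0.034     ] [ 0.48235298 -0.05721131  0.08195351] ('yaw 0.53', 'tool mm', array([-1.1, -3.9, 66. ]))
```

Emit:
apply_moves --pt "-1 -4 0" --pt "0 0 0" --pt "0 0 0" --pt "0 0 0" --pt "0 0 20" --pt "0 0 26" --pt "0 0 20" --pt "0 0 0" --yaw '[0,0,0,0,0,0,0,0]' --jaw 0.4

```text
time: 4.3
tool_pos: [0.479, -0.0612, 0.0115]
orientation: [0.117, 0.993, -0.0, -0.001]
wrist_force: [-0.1, 0.6, -0.0]
width: 0.0601
grasp_force: 0.0
```

Emit:
apply_moves --pt "0 0 0" --pt "0 0 0" --pt "0 0 0" --pt "0 0 0" --pt "0 0 0" --pt "0 0 0" --pt "0 0 0" --pt "0 0 0" --yaw '[0,0,0,0,0,0,0,0]' --jaw -1 --grip_force 15

```text
time: 5.1
tool_pos: [0.4786, -0.061, 0.0114]
orientation: [0.117, 0.993, -0.0, -0.0]
wrist_force: [-0.2, -0.3, -0.2]
width: 0.0317
grasp_force: 15.2
```

Run:
```python
from h import *
print(plan((.465,-.285,.115),0))
```

```text
('yaw -13.45', 'tool mm', array([  13.6, -224. , -103.6]))
```

Emit:
apply_moves --pt "0 0 -50" --pt "0 0 -50" --pt "0 0 -5" --pt "48 0 0" --pt "0 -49 0" --pt "0 -49 0" --pt "0 -49 0" --pt "0 -49 0" --yaw '[0,-7,-7,0,0,0,0,0]'

```text
time: 5.9
tool_pos: [0.4322, -0.2588, 0.1166]
orientation: [-0.005, 1.0, 0.0, 0.0]
wrist_force: [0.9, -0.0, 0.1]
width: 0.0317
grasp_force: 15.0
```

Emit:
apply_moves --pt "0 -49 0" --pt "0 -24 0" --pt "0 0 0" --pt "0 0 40" --pt "0 0 40" --pt "0 0 17" --pt "0 0 0" --pt "0 0 0" --yaw '[0,0,0,0,0,0,0,0]'

```text
time: 6.7
tool_pos: [0.4331, -0.3291, 0.0189]
orientation: [-0.005, 1.0, 0.001, -0.001]
wrist_force: [0.2, 0.4, -0.5]
width: 0.0317
grasp_force: 15.0
```

Emit:
apply_moves --pt "0 0 0" --pt "0 0 0" --pt "0 0 0" --pt "0 0 -30" --pt "0 0 -50" --pt "0 0 -50" --pt "0 0 0" --pt "0 0 0" --yaw '[0,0,0,0,0,0,0,0]' --jaw 0.1

```text
time: 7.5
tool_pos: [0.4342, -0.3308, 0.1512]
orientation: [-0.005, 1.0, -0.0, 0.002]
wrist_force: [-0.3, 0.8, -0.5]
width: 0.0479
grasp_force: 0.0
```

Run:
```python
from h import *
i,im=snap('wrist','w2.png'); snap('scene','sc2.png')
print(telemetry.state()['tool_pos'],plan((.506,.112,.15),-16))
w=im[:,:,::-1]; b=cv2.imread('pics/sc2.png')
cv2.imwrite('pics/c3.png',np.vstack([cv2.resize(w,(480,300)),cv2.resize(b[140:300,150:406],(480,300))]))
```

```text
[ 0.43276601 -0.32977222  0.14868737] ('yaw 16.56', 'tool mm', array([ 51.4, 444.8,  -1.3]))
```

View pics/c3.png

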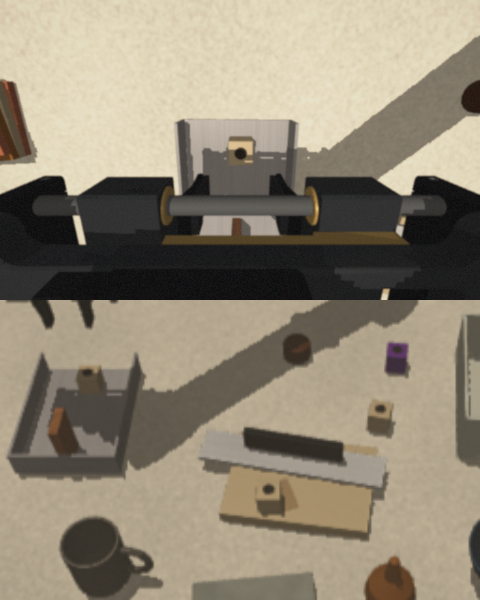

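Lower crop: prop A stands in the tray, and B and C haven't moved. Next is B.

Emit:
apply_moves --pt "0 0 0" --pt "0 0 0" --pt "6 49 0" --pt "6 49 0" --pt "6 49 0" --pt "6 49 0" --pt "6 49 0" --pt "6 49 0" --yaw '[8.2,8.2,0,0,0,0,0,0]' --jaw 0.6

```text
time: 8.4
tool_pos: [0.4778, -0.0358, 0.1481]
orientation: [0.138, 0.99, -0.0, -0.001]
wrist_force: [1.4, -0.4, -0.3]
width: 0.0695
grasp_force: 0.0
```

Emit:
apply_moves --pt "6 49 0" --pt "6 49 0" --pt "3 5.3 0" --pt "0 47 0" --pt "0 0 45" --pt "0 0 45" --pt "0 0 45" --pt "0 0 0" --yaw '[0,0,0,0,0,0,0,0]'

```text
time: 9.2
tool_pos: [0.5061, 0.11, 0.0127]
orientation: [0.138, 0.99, -0.001, -0.0]
wrist_force: [-1.0, 0.8, -0.3]
width: 0.0695
grasp_force: 0.0
```

Run:
```python
from h import *
print(telemetry.state()['tool_pos'],plan((.506,.112,.015),-16))
i,im=snap('wrist','w3.png')
```

```text
[0.50611765 0.10998512 0.01268802] ('yaw 0.11', 'tool mm', array([ 0.7,  1.9, -2.3]))
```

View pics/w3.png

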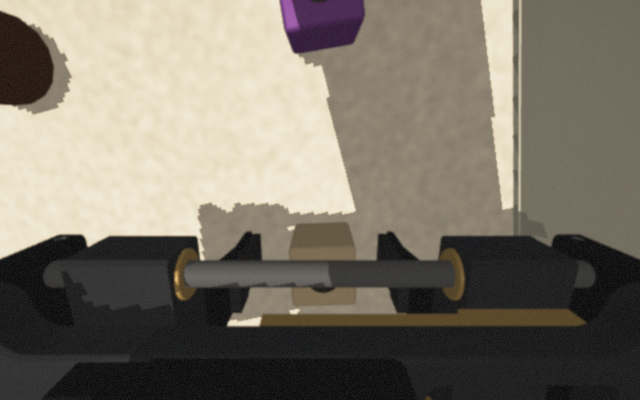

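Wrist view: prop B sits between the fingers at (323,265). I'll close and carry it.

Emit:
apply_moves --pt "0 0 0" --pt "0 0 0" --pt "0 0 0" --pt "0 0 0" --pt "0 0 0" --pt "0 0 0" --pt "0 0 0" --pt "0 0 0" --yaw '[0,0,0,0,0,0,0,0]' --jaw -1 --grip_force 15

```text
time: 10.05
tool_pos: [0.5056, 0.1109, 0.0147]
orientation: [0.138, 0.99, 0.0, 0.0]
wrist_force: [-0.3, 0.4, 1.7]
width: 0.0323
grasp_force: 15.0
```

Emit:
apply_moves --pt "0 0 -50" --pt "0 0 -50" --pt "0 0 -15" --pt "4 -49 0" --pt "4 -49 0" --pt "4 -49 0" --pt "4 -49 0" --pt "4 -49 0" --yaw '[0,-8.2,-8.2,0,0,0,0,0]'

```text
time: 10.85
tool_pos: [0.4875, -0.1361, 0.1297]
orientation: [-0.005, 1.0, 0.0, 0.0]
wrist_force: [1.1, 1.1, -0.1]
width: 0.0318
grasp_force: 15.0
```

Emit:
apply_moves --pt "4 -49 0" --pt "4 -49 0" --pt "4 -49 0" --pt "4 -49 0" --pt "0 0 0" --pt "0 0 45" --pt "0 0 45" --pt "0 0 16" --yaw '[0,0,0,0,0,0,0,0]'

```text
time: 11.65
tool_pos: [0.4712, -0.3279, 0.0193]
orientation: [-0.005, 1.0, 0.002, -0.003]
wrist_force: [-0.6, 0.5, -0.7]
width: 0.0317
grasp_force: 15.0
```

Emit:
apply_moves --pt "0 0 0" --pt "0 0 0" --pt "0 0 0" --pt "0 0 0" --pt "0 0 -30" --pt "0 0 -50" --pt "0 0 -50" --pt "0 0 0" --yaw '[0,0,0,0,0,0,0,0]' --jaw 0.1

```text
time: 12.45
tool_pos: [0.4777, -0.3339, 0.162]
orientation: [-0.005, 1.0, -0.003, 0.007]
wrist_force: [0.6, -0.8, 0.7]
width: 0.0477
grasp_force: 0.0
```

Run:
```python
from h import *
i,im=snap('side','s4.png'); snap('scene','sc4.png')
print(telemetry.state()['tool_pos'],plan((.655,-.045,.17),-8))
b=cv2.imread('pics/sc4.png');a=im[:,:,::-1]
cv2.imwrite('pics/c4.png',np.vstack([cv2.resize(a[160:360,220:420],(300,300)),cv2.resize(b[140:300,150:310],(300,300))]))
```

```text
[ 0.47506836 -0.33105341  0.15614623] ('yaw 8.56', 'tool mm', array([-138.4,  308.3,  -13.9]))
```

View pics/c4.png

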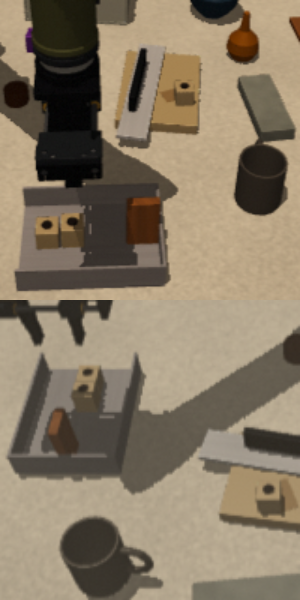

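Both props are in the tray. Next is C, on the shelf.

Emit:
apply_moves --pt "0 0 0" --pt "-20 44 0" --pt "-20 44 0" --pt "-20 44 0" --pt "-20 44 0" --pt "-20 44 0" --pt "-20 44 0" --pt "-18 44 0" --yaw '[8.5,0,0,0,0,0,0,0]' --jaw 0.6

```text
time: 13.35
tool_pos: [0.6531, -0.0425, 0.1522]
orientation: [0.069, 0.998, 0.0, -0.001]
wrist_force: [0.4, -0.1, 0.1]
width: 0.0697
grasp_force: 0.0
```

Emit:
apply_moves --pt "0 0 0" --pt "0 0 0" --pt "0 0 40" --pt "0 0 40" --pt "0 0 41" --pt "0 0 0" --pt "0 0 0" --pt "0 0 0" --yaw '[0,0,0,0,0,0,0,0]'

```text
time: 14.15
tool_pos: [0.6521, -0.0462, 0.0323]
orientation: [0.07, 0.998, -0.0, -0.001]
wrist_force: [0.2, 0.5, -0.6]
width: 0.0697
grasp_force: 0.0
```

Emit:
apply_moves --pt "0 0 0" --pt "0 0 0" --pt "0 0 0" --pt "0 0 0" --pt "0 0 0" --pt "0 0 0" --pt "0 0 0" --pt "0 0 0" --yaw '[0,0,0,0,0,0,0,0]' --jaw -1 --grip_force 15

```text
time: 14.95
tool_pos: [0.6532, -0.0444, 0.0326]
orientation: [0.069, 0.998, 0.0, 0.0]
wrist_force: [0.3, 0.1, 1.2]
width: 0.034
grasp_force: 14.0
```

Run:
```python
from h import *
s=telemetry.state()
print(s['width'],s['grasp_force'],s['tool_pos'],plan((.51,-.33,.16),0))
```

```text
0.03403168498829039 13.961483061866602 [ 0.65317901 -0.04438745  0.03258954] ('yaw -7.95', 'tool mm', array([ 143.2, -285.6, -127.4]))
```

Emit:
apply_moves --pt "0 0 -40" --pt "0 0 -45" --pt "0 0 -45" --pt "20 -41 0" --pt "20 -41 0" --pt "20 -41 0" --pt "20 -41 0" --pt "20 -41 0" --yaw '[0,0,-8,0,0,0,0,0]'

```text
time: 15.75
tool_pos: [0.5522, -0.2511, 0.1627]
orientation: [-0.0, 1.0, 0.0, 0.0]
wrist_force: [0.6, -0.8, -0.4]
width: 0.0341
grasp_force: 14.0
```

Emit:
apply_moves --pt "20 -41 0" --pt "20 -40 0" --pt "0 0 0" --pt "0 0 43" --pt "0 0 43" --pt "0 0 43" --pt "0 0 0" --pt "0 0 0" --yaw '[0,0,0,0,0,0,0,0]'

```text
time: 16.55
tool_pos: [0.5131, -0.3307, 0.0338]
orientation: [-0.0, 1.0, -0.0, -0.001]
wrist_force: [0.3, 0.1, 0.7]
width: 0.034
grasp_force: 14.0
```

Emit:
apply_moves --pt "0 0 0" --pt "0 0 0" --pt "0 0 0" --pt "0 0 0" --pt "0 0 -30" --pt "0 0 -50" --pt "0 0 -50" --pt "0 0 0" --yaw '[0,0,0,0,0,0,0,0]' --jaw 0.1

```text
time: 17.35
tool_pos: [0.5168, -0.3339, 0.1716]
orientation: [-0.0, 1.0, -0.003, 0.006]
wrist_force: [0.7, -0.7, 0.1]
width: 0.0479
grasp_force: 0.0
```

Run:
```python
from h import *
i,im=snap('side','s5.png'); j,im2=snap('wrist')
print(telemetry.state()['tool_pos'],plan((.57,-.333,.17),0))
cv2.imwrite('pics/c5.png',cv2.resize(np.vstack([im[160:360],im2[:,:]])[:,:,::-1],None,fx=.9,fy=.9))
```

```text
[ 0.5142349  -0.3310944   0.16537392] ('yaw 0.05', 'tool mm', array([-55.8,  -1.9,  -4.6]))
```

View pics/c5.png

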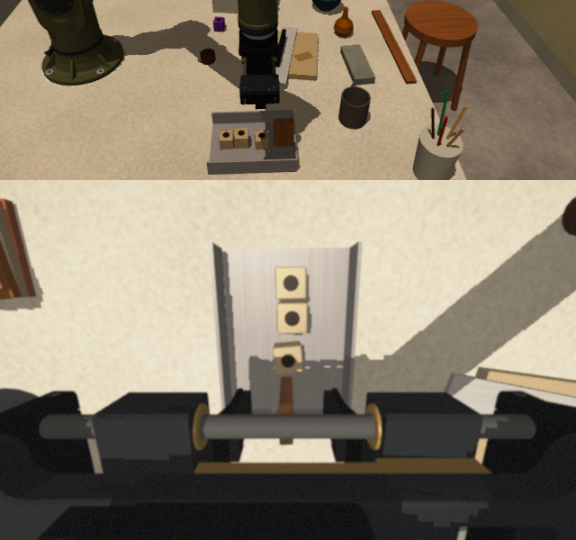

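All three props are in the tray, in a row. I'll measure the fin and lip from this wrist view.

Run:
```python
from h import *
i=imaging.camera_info('wrist')
w=lambda u,v:(u/.9,(v-180)/.9)
print('fin near top',onz(i,*w(287,378),.088)); print('fin near bottom?',onz(i,*w(287,440),.088))
print('lip corners',onz(i,*w(228,248),.004),onz(i,*w(350,248),.004))
print('wall tops',[onz(i,*w(*p),.042).round(3) for p in ((215,244),(360,244),(215,345),(356,360))])
print('hole tops',[onz(i,*w(*p),.038).round(3) for p in ((291,283),(292,318),(288,361))])
print(telemetry.state()['tool_pos'])
```

```text
fin near top [ 0.52017647 -0.3308277   0.088     ]
fin near bottom? [ 0.58468057 -0.33078689  0.088     ]
lip corners [ 0.39728521 -0.39616911  0.004     ] [ 0.39722749 -0.26142123  0.004     ]
wall tops [array([ 0.399, -0.401,  0.042]), array([ 0.399, -0.26 ,  0.042]), array([ 0.499, -0.408,  0.042]), array([ 0.515, -0.256,  0.042])]
hole tops [array([ 0.435, -0.327,  0.038]), array([ 0.47 , -0.326,  0.038]), array([ 0.517, -0.33 ,  0.038])]
[ 0.5142349  -0.3310944   0.16537392]
```

Emit:
apply_moves --pt "-28 0.5 0" --pt "-28 0.5 0" --pt "0 0 0" --pt "0 0 40" --pt "0 0 40" --pt "0 0 25" --pt "0 0 0" --pt "0 0 0" --yaw '[0,0,0,0,0,0,0,0]'

```text
time: 18.25
tool_pos: [0.5683, -0.3297, 0.058]
orientation: [-0.0, 1.0, 0.0, -0.001]
wrist_force: [0.2, 0.3, 0.9]
width: 0.0479
grasp_force: 0.0
```

Emit:
apply_moves --pt "0 0 0" --pt "0 0 0" --pt "0 0 0" --pt "0 0 0" --pt "0 0 0" --pt "0 0 0" --pt "0 0 0" --pt "0 0 0" --yaw '[0,0,0,0,0,0,0,0]' --jaw -1 --grip_force 60

```text
time: 19.05
tool_pos: [0.5696, -0.3307, 0.0593]
orientation: [-0.0, 1.0, -0.001, 0.001]
wrist_force: [0.4, -4.0, 3.8]
width: 0.0139
grasp_force: 59.9
```

Emit:
apply_moves --pt "0 0 -4" --pt "0 0 -6" --pt "0 0 -10" --pt "0 0 -10" --pt "0 0 0" --pt "0 0 0" --pt "0 0 0" --pt "0 0 0" --yaw '[0,0,0,0,0,0,0,0]'

```text
time: 19.85
tool_pos: [0.5691, -0.3293, 0.0881]
orientation: [-0.0, 1.0, 0.0, -0.0]
wrist_force: [0.5, 0.3, -4.4]
width: 0.0137
grasp_force: 59.9
```

Run:
```python
from h import *
i,im=snap('side','s6.png'); s=telemetry.state(); print(s['wrist_force'],s['torque'],s['tool_pos'],s['width'],s['grasp_force'])
cv2.imwrite('pics/c6.png',cv2.resize(im[250:370,200:380,::-1],None,fx=2.5,fy=2.5))
```

```text
[-0.18851543  0.05251963 -4.72242362] [ 0.03731981 -0.24554575  0.04031777] [ 0.56910091 -0.32940632  0.08810411] 0.01380867076083761 59.879760118201375
```

View pics/c6.png

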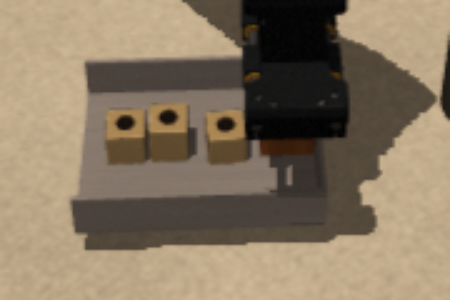

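The tray lifts level, with all three props inside. I'll raise it and carry it toward the tub.

Emit:
apply_moves --pt "0 0 -15" --pt "0 0 -30" --pt "0 0 -38" --pt "0 0 -38" --pt "0 0 -38" --pt "0 10 -25" --pt "0 20 -13" --pt "0 30 0" --yaw '[0,0,0,0,0,0,0,0]'

```text
time: 20.7
tool_pos: [0.5692, -0.2726, 0.2897]
orientation: [0.002, 1.0, -0.002, 0.003]
wrist_force: [0.7, -0.6, -4.4]
width: 0.0136
grasp_force: 59.9
```

Emit:
apply_moves --pt "0 30 0" --pt "0 30 0" --pt "0 30 0" --pt "0 30 0" --pt "0 30 0" --pt "0 30 0" --pt "0 30 0" --pt "0 30 0" --yaw '[0,0,0,0,0,0,0,0]'

```text
time: 21.5
tool_pos: [0.5689, -0.0292, 0.2869]
orientation: [0.0, 1.0, 0.0, 0.001]
wrist_force: [0.1, 0.3, -3.9]
width: 0.0138
grasp_force: 59.9
```

Emit:
apply_moves --pt "0 30 0" --pt "0 30 0" --pt "0 30 0" --pt "0 30 0" --pt "0 30 0" --pt "0 30 0" --pt "0 30 0" --pt "0 30 0" --yaw '[0,0,0,0,0,0,0,0]'

```text
time: 22.3
tool_pos: [0.5691, 0.2107, 0.2868]
orientation: [0.0, 1.0, -0.0, 0.001]
wrist_force: [1.1, 0.0, -3.6]
width: 0.0137
grasp_force: 59.9
```

Run:
```python
from h import *
s=telemetry.state(); print(s['wrist_force'],s['torque'],s['tool_pos'],s['grasp_force'])
b=imaging.camera_info('side');a=imaging.camera_info('scene')
print([onz(b,*p,.09).round(3) for p in ((246,118),(309,120),(305,152),(238,150))])
# tub mask from the first scene picture: rim quad at z=.09
im=cv2.imread('pics/side0.png')[105:180,225:320]; cv2.imwrite('pics/t.png',np.hstack([cv2.resize(im,(400,316)),cv2.resize(cv2.imread('pics/scene0.png')[140:235,385:490],(349,316))]))
```

```text
[ 1.1187089   0.02193589 -3.58209448] [ 0.05272332 -0.30416867  0.00808287] [0.56910362 0.21070214 0.28677824] 59.88147449679673
[array([0.381, 0.432, 0.09 ]), array([0.588, 0.416, 0.09 ]), array([0.568, 0.216, 0.09 ]), array([0.37, 0.23, 0.09])]
```

View pics/t.png

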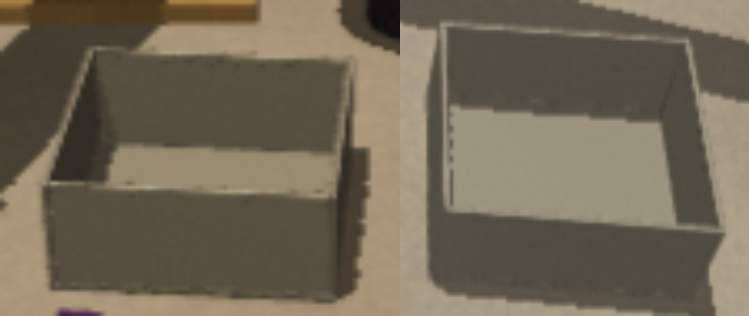

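Crops show the tub rim clearly. Its centre is about (0.477, 0.324). I'll move over it and let the tray droop by easing the grip.

Emit:
apply_moves --pt "0 30 0" --pt "-3 30 0" --pt "0 30 0" --pt "0 20 0" --pt "0 3 0" --pt "0 0 0" --pt "0 0 0" --pt "0 0 0" --yaw '[0,0,0,0,0,0,0,0]'

```text
time: 23.1
tool_pos: [0.5725, 0.3213, 0.2861]
orientation: [0.001, 1.0, -0.0, 0.0]
wrist_force: [0.1, -0.1, -3.5]
width: 0.0134
grasp_force: 59.9
```

Emit:
apply_moves --pt "0 0 0" --pt "0 0 0" --pt "0 0 0" --pt "0 0 0" --pt "0 0 0" --pt "0 0 0" --pt "0 0 0" --pt "0 0 0" --yaw '[0,0,0,0,0,0,0,0]' --grip_force 20

```text
time: 23.9
tool_pos: [0.5718, 0.3234, 0.2856]
orientation: [-0.0, 1.0, 0.0, 0.0]
wrist_force: [0.8, 0.1, -4.7]
width: 0.0137
grasp_force: 20.0
```

```bash
cat > t.py <<'E'
from h import *
import sys
s=telemetry.state(); print(s['wrist_force'],s['torque'],s['tool_pos'],s['grasp_force'],s['width'])
E
python3 t.py
```

```text
[ 0.83647729  0.10714927 -4.74152714] [ 0.05058852 -0.28453933 -0.01309521] [0.57179614 0.32342945 0.28555871] 19.99408640898764 0.013714988145140338
```

Moment is unchanged, so it's still level. I'll ease the grip further.

Emit:
apply_moves --pt "0 0 0" --pt "0 0 0" --pt "0 0 0" --pt "0 0 0" --pt "0 0 0" --pt "0 0 0" --pt "0 0 0" --pt "0 0 0" --yaw '[0,0,0,0,0,0,0,0]' --grip_force 10

```text
time: 24.7
tool_pos: [0.5718, 0.3235, 0.2858]
orientation: [-0.0, 1.0, 0.0, 0.0]
wrist_force: [0.0, 1.1, -3.0]
width: 0.0143
grasp_force: 10.0
```

```bash
python3 t.py
```

```text
[ 0.01917273  1.10602181 -3.01821468] [ 0.02263723  0.05462325 -0.02049158] [0.57177471 0.32347852 0.28581884] 10.000005313195288 0.014275588506397941
```

Run:
```python
from h import *
a=snap('side')[1];b=snap('scene')[1]
cv2.imwrite('pics/c7.png',np.hstack([cv2.resize(a[40:190,200:350,::-1],(400,400)),cv2.resize(b[70:230,360:520,::-1],(400,400))]))
```

```text
(no output)
```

View pics/c7.png

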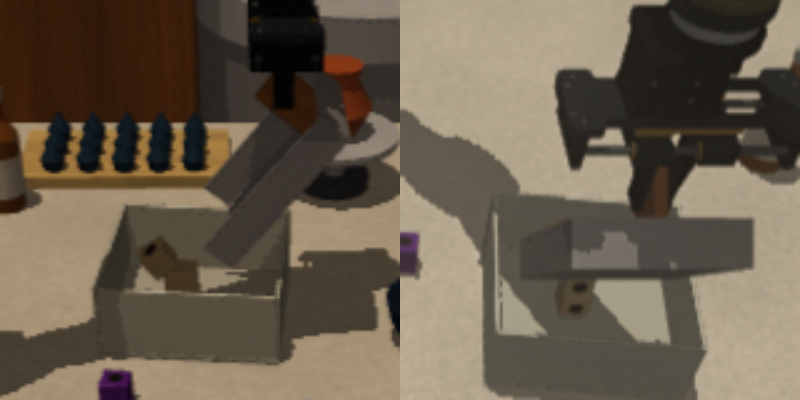

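The tray hangs tipped over the tub with the props inside, and the force has dropped to the empty tray's weight. I'll regrip and carry it back.

Emit:
apply_moves --pt "0 0 0" --pt "0 0 -10" --pt "0 0 -10" --pt "0 -15 0" --pt "7 -30 0" --pt "7 -40 0" --pt "7 -40 0" --pt "7 -40 0" --yaw '[0,0,0,0,0,0,0,0]' --grip_force 60

```text
time: 25.6
tool_pos: [0.5436, 0.1552, 0.3059]
orientation: [0.0, 1.0, -0.0, 0.0]
wrist_force: [0.6, -0.4, -2.6]
width: 0.0134
grasp_force: 60.0
```

Emit:
apply_moves --pt "7 -40 0" --pt "7 -40 0" --pt "7 -40 0" --pt "7 -40 0" --pt "7 -40 0" --pt "7 -40 0" --pt "7 -40 0" --pt "7 -40 0" --yaw '[0,0,0,0,0,0,0,0]'

```text
time: 26.4
tool_pos: [0.4868, -0.1646, 0.306]
orientation: [0.0, 1.0, 0.0, 0.001]
wrist_force: [0.8, -0.3, -3.3]
width: 0.0136
grasp_force: 60.0
```

Emit:
apply_moves --pt "7 -40 0" --pt "7 -40 0" --pt "7 -40 0" --pt "5 -30 0" --pt "4 -18 0" --pt "0 0 0" --pt "0 0 0" --pt "0 0 0" --yaw '[0,0,0,0,0,0,0,0]'

```text
time: 27.2
tool_pos: [0.4586, -0.3285, 0.3055]
orientation: [-0.001, 1.0, 0.001, 0.0]
wrist_force: [-0.4, 0.6, -2.7]
width: 0.0138
grasp_force: 60.0
```

```bash
python3 t.py
python3 - <<'E'
from h import *
a=snap('side','s8.png')[1];b=snap('scene','sc8.png')[1]
cv2.imwrite('pics/c8.png',np.hstack([cv2.resize(a[160:360,190:390,::-1],(400,400)),cv2.resize(b[130:310,390:570,::-1],(400,400))]))
E
```

```text
[-0.42663509  0.60701339 -2.69536196] [ 0.0909591  -0.00446978 -0.03417388] [ 0.45863216 -0.32853456  0.30554944] 60.000140285119414 0.013840191613243407
```

View pics/c8.png

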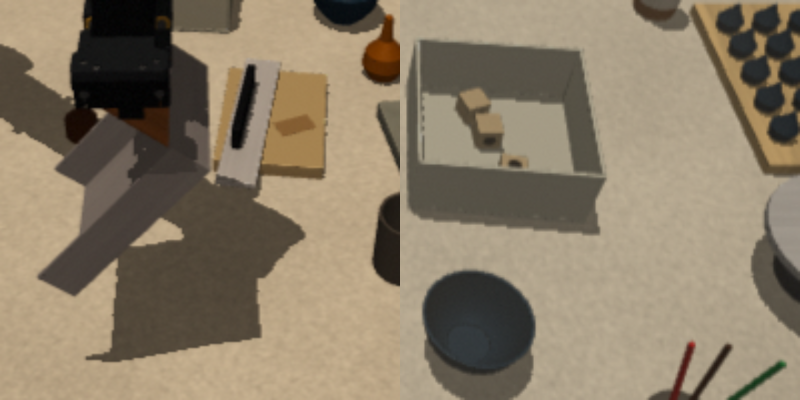

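Right crop: all three props are in the tub. Left: the tray hangs empty, tilted about 0.8 rad. I'll set its lip down and rotate it flat.

Emit:
apply_moves --pt "-7 0 40" --pt "0 0 40" --pt "0 0 30" --pt "0 0 15" --pt "0 0 10" --pt "0 0 5" --pt "0 0 0" --pt "0 0 0" --yaw '[0,0,0,0,0,0,0,0]' --grip_force 14

```text
time: 28.1
tool_pos: [0.4702, -0.3293, 0.1693]
orientation: [-0.002, 1.0, -0.0, 0.005]
wrist_force: [3.0, 2.3, 5.7]
width: 0.0142
grasp_force: 14.0
```

```bash
python3 t.py
```

```text
[2.9796425  2.30649072 5.66906159] [ 0.88032308 -0.94732369 -0.0310767 ] [ 0.47024451 -0.32926735  0.16932477] 14.001166984671727 0.014228921121649172
```

Emit:
apply_moves --pt "-16 0 8" --pt "-15 0 10" --pt "-14 0 11.5" --pt "-13 0 13" --pt "0 0 0" --pt "0 0 0" --pt "0 0 0" --pt "0 0 0" --yaw '[0,0,0,0,0,0,0,0]'

```text
time: 28.9
tool_pos: [0.5228, -0.3301, 0.1235]
orientation: [0.0, 1.0, -0.0, 0.0]
wrist_force: [0.1, -0.3, -1.8]
width: 0.014
grasp_force: 14.0
```

```bash
python3 t.py
python3 - <<'E'
from h import *
a=snap('side')[1]
cv2.imwrite('pics/c9.png',cv2.resize(a[220:360,190:390,::-1],(560,392)))
E
```

```text
[ 0.13629512 -0.32702766 -1.77878605] [-0.0045217  -0.02531299 -0.006641  ] [ 0.52277649 -0.33008423  0.12350261] 13.999314074171707 0.013999592434846421
```

View pics/c9.png

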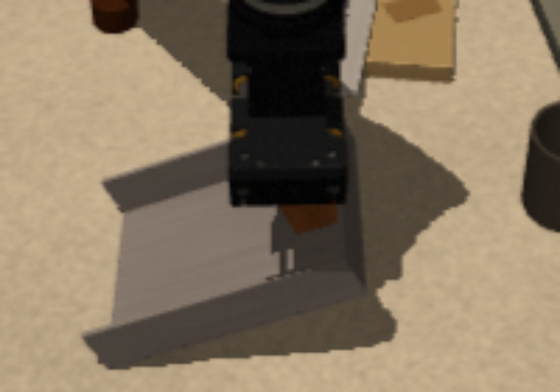

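The tray is rotating flat about its lip. I'll finish lowering it, release, and rise.

Emit:
apply_moves --pt "-12 0 14" --pt "-10 0 15" --pt "-9 0 16" --pt "-7 0 14" --pt "0 0 3" --pt "0 0 2" --pt "0 0 0" --pt "0 0 0" --yaw '[0,0,0,0,0,0,0,0]'

```text
time: 29.75
tool_pos: [0.5625, -0.3299, 0.0617]
orientation: [-0.001, 1.0, 0.0, 0.001]
wrist_force: [-2.5, 1.8, 10.4]
width: 0.0135
grasp_force: 14.0
```

```bash
python3 t.py
```

```text
[-2.48754262  1.8480973  10.35890537] [0.55804961 0.41613327 0.13129201] [ 0.56250078 -0.32986774  0.06171759] 14.005152105596608 0.013510156683230454
```

Emit:
apply_moves --pt "0 0 0" --pt "0 0 0" --pt "0 0 0" --pt "0 0 0" --pt "0 0 -35" --pt "0 0 -50" --pt "0 0 -50" --pt "0 0 0" --yaw '[0,0,0,0,0,0,0,0]' --jaw 0.1

```text
time: 30.55
tool_pos: [0.5642, -0.3328, 0.2017]
orientation: [-0.0, 1.0, -0.003, 0.005]
wrist_force: [0.3, -0.7, 1.5]
width: 0.0478
grasp_force: 0.0
```

```bash
python3 t.py
python3 - <<'E'
from h import *
np.set_printoptions(precision=4,suppress=True)
# tray: red-brown fin & gray tray outlines now vs. start, side view
for f in ('side0.png',None):
    im=cv2.imread('pics/'+f) if f else snap('side','s10.png')[1][:,:,::-1]
    hsv=cv2.cvtColor(np.ascontiguousarray(im),cv2.COLOR_BGR2HSV)[270:360,200:350]
    g=((hsv[:,:,1]<55)&(hsv[:,:,2]<150)).astype(np.uint8); g=cv2.morphologyEx(g,cv2.MORPH_OPEN,np.ones((3,3)))
    c=max(cv2.findContours(g,cv2.RETR_EXTERNAL,cv2.CHAIN_APPROX_NONE)[0],key=cv2.contourArea); print('tray px',cv2.boundingRect(c))
    r=((hsv[:,:,0]<15)&(hsv[:,:,1]>150)).astype(np.uint8); print('fin',cv2.boundingRect(r))
i=imaging.camera_info('side'); im=cv2.imread('pics/s10.png')
reg=(slice(170,270),slice(280,370))
hsv=cv2.cvtColor(im,cv2.COLOR_BGR2HSV)[reg]
for r in range(0,100,6): print(' '.join('%3d/%3d'%(h[1],h[2]) for h in hsv[r,::5]))
E
```

```text
[ 0.27715467 -0.71199445  1.50160849] [-0.05502315  0.00307986  0.0262506 ] [ 0.56417434 -0.33277037  0.20173663] 0.0 0.04784948171194271
tray px (33, 14, 97, 68)
fin (105, 21, 22, 32)
tray px (28, 12, 101, 70)
fin (103, 20, 22, 31)
 71/101  70/ 99  70/ 99 115/ 31 138/ 59 125/ 43 131/ 37 142/ 36 135/ 34 138/ 37 141/ 29 107/ 19  71/188  70/190  80/ 80  16/ 32 150/ 17 105/ 17
 70/176  69/180  72/156   0/ 12  26/ 20  81/ 19 138/ 37 135/ 36 128/ 32  61/ 21  23/ 11  75/ 98  72/187  70/192  71/197  71/193  74/182  73/ 84
 72/191  72/187  71/193  85/  6  48/ 53  43/ 12   0/ 13  20/ 13  18/ 14  26/ 10  50/ 51 102/  5  72/195  70/192  71/193  71/190  70/192  70/189
 70/192  70/190  72/194   0/  5   0/  9  28/  9  46/ 44  40/ 58  31/ 33  51/  5  64/  4 146/  7  70/193  70/194  73/195  72/191  72/187  71/191
 72/192  72/191  72/195  64/ 12  46/ 11  85/  6 102/  5  51/  5 128/  4  36/  7  51/ 10   0/ 10  74/194  74/194  72/196  72/189  73/186  72/187
 72/196  72/199  71/195  57/  9  28/  9  32/  8  85/  9  64/ 12  28/  9  57/  9  26/ 10  85/  9 130/167 131/168 130/167  71/193  71/191  73/186
 70
[... 880 characters left out ...]
/ 86  22/ 23  22/ 35  21/ 24  11/ 23   0/ 23  12/ 22   0/ 21  22/ 23  11/ 24 131/167 131/168 129/166  69/191  70/194  72/188
 82/ 84  80/ 83  78/ 82  21/ 12   0/ 13  32/ 16  23/ 11   0/ 13  34/ 15  18/ 14  43/ 12   0/ 12 116/112 129/ 97 132/ 91  71/200  70/198  72/187
 70/197  77/ 86  77/ 83 128/  2  51/  5 102/  5 153/  5  64/  4  51/  5 102/  5 191/  4  48/ 16  72/192  71/198  73/193  72/190  72/192  70/192
 70/196  72/188  71/193  32/  8  68/ 15  51/  5  64/  4  64/  4  51/  5 128/  4 128/  2  85/  6  78/102  72/187  71/194  72/187  71/188  72/188
 70/196  72/189  70/197  72/188  76/162  74/ 83  51/  5  36/  7  77/ 40  76/ 84  77/ 83  74/ 83  78/ 78  76/ 84  78/ 82  80/134  70/196  72/190
```

Tray is down flat, within about 10 mm of where it stood. I'm moving up over the shelf to measure the rule with the wrist camera.

Emit:
apply_moves --pt "-17 42 -16" --pt "-17 42 -16" --pt "-17 42 -16" --pt "-17 42 -16" --pt "-17 42 -16" --pt "-17 42 -16" --pt "-17 42 -16" --pt "-17 39 -16" --yaw '[0,0,0,0,0,0,0,0]' --jaw 1

```text
time: 31.4
tool_pos: [0.6971, 0.0063, 0.3207]
orientation: [-0.001, 1.0, 0.0, -0.001]
wrist_force: [-0.0, -0.3, 0.2]
width: 0.0868
grasp_force: 0.0
```

Emit:
apply_moves --pt "0 0 0" --pt "0 0 0" --pt "0 0 0" --pt "0 0 0" --pt "0 0 0" --pt "0 0 0" --pt "0 0 0" --pt "0 0 0" --yaw '[0,0,0,0,0,0,0,0]'

```text
time: 32.2
tool_pos: [0.697, 0.0033, 0.3222]
orientation: [-0.0, 1.0, 0.0, 0.0]
wrist_force: [-0.1, 0.3, -0.1]
width: 0.087
grasp_force: 0.0
```

```bash
python3 t.py
cat > rule.py <<'E'
from h import *
np.set_printoptions(precision=4,suppress=True)
i,im=snap('wrist','wr.png')
hsv=cv2.cvtColor(im,cv2.COLOR_RGB2HSV)
def show(n,m,z,k=1):
    m=cv2.morphologyEx(m.astype(np.uint8),cv2.MORPH_OPEN,np.ones((3,3)))
    cs=sorted(cv2.findContours(m,cv2.RETR_EXTERNAL,cv2.CHAIN_APPROX_NONE)[0],key=cv2.contourArea)[::-1][:k]
    for c in cs:
        b=cv2.boxPoints(cv2.minAreaRect(c)); print(n,cv2.contourArea(c),b.round(0).tolist(),[onz(i,*p,z)[:2].round(4).tolist() for p in b])
if __name__=='__main__':
    for P in [(.62,-.13,0),(.56,-.1,.02),(.6,0,.028),(.7,0,.02),(.58,0,.062)]: print(P,proj(i,P))
    s,v=hsv[:,:,1],hsv[:,:,2]
    for r in range(80,260,12): print(r,' '.join('%d/%d'%(s[r,c],v[r,c]) for c in range(150,490,22)))
E
python3 rule.py
```

```text
[-0.12003408  0.34597495 -0.13670216] [ 0.08729053 -0.04169831 -0.01626431] [0.69703333 0.00334245 0.32217267] 0.0 0.08697078678354814
(0.62, -0.13, 0) (np.float64(233.5367533483879), np.float64(120.11089988972546))
(0.56, -0.1, 0.02) (np.float64(247.16369159372874), np.float64(76.71757125545787))
(0.6, 0, 0.028) (np.float64(316.3738784539763), np.float64(105.56964586669655))
(0.7, 0, 0.02) (np.float64(316.5399471063507), np.float64(172.9080365113915))
(0.58, 0, 0.062) (np.float64(316.1299936403479), np.float64(88.0555663053014))
80 47/135 39/233 38/234 33/232 18/233 21/60 17/75 20/228 72/234 72/233 74/231 37/235 48/139 47/135 48/218 43/94
92 46/117 37/233 38/234 23/232 19/234 16/232 31/192 45/34 21/62 28/101 27/225 37/235 50/139 48/142 36/235 50/137
104 48/132 33/237 37/234 39/233 50/213 18/230 19/231 20/234 19/231 27/121 20/227 19/229 47/141 49/134 40/231 35/236
116 38/232 37/233 37/235 34/238 40/233 68/237 71/235 80/220 21/228 20/228 20/227 26/220 53/139 47/137 34/235 35/236
128 35/236 38/232 37/234 36/235 32/238 73/234 74/233 96/216 77/231 77/229 45/197 50/138 47/141 49/140 42/23
[... 441 characters left out ...]
/139 51/140 29/238 36/236 38/93
188 52/59 45/51 36/235 37/234 36/236 33/237 30/239 36/235 36/235 41/232 37/235 49/136 51/136 33/238 50/139 80/67
200 57/98 29/52 36/235 35/236 36/235 32/236 36/236 33/238 48/138 50/188 51/179 51/134 50/138 36/235 98/34 85/84
212 53/67 35/51 51/70 37/235 32/238 34/237 45/217 41/99 44/99 48/134 51/129 181/83 49/134 35/235 75/78 77/83
224 52/54 49/99 36/235 37/235 41/157 39/172 39/170 37/103 35/94 47/137 175/80 163/94 49/134 38/234 31/75 72/71
236 6/41 40/231 31/238 35/235 34/30 40/167 39/169 35/103 41/94 49/140 129/85 118/54 51/134 33/236 37/236 42/36
248 30/34 49/146 37/236 51/149 60/30 39/164 40/167 47/195 36/235 42/230 51/136 37/48 104/22 36/235 32/237 108/66
```

```bash
cat > meas.py <<'E'
from rule import *
s,v=hsv[:,:,1].astype(int),hsv[:,:,2].astype(int)
roi=np.zeros(s.shape,bool); roi[40:200,190:440]=1
def big(m):
    m=cv2.morphologyEx((m&roi).astype(np.uint8),cv2.MORPH_OPEN,np.ones((3,3)))
    n,l,st,_=cv2.connectedComponentsWithStats(m); return l==1+np.argmax(st[1:,4])
def line(pts,z,n):
    W=np.array([onz(i,*p,z)[:2] for p in pts]); 
    vx,vy,x,y=cv2.fitLine(W.astype(np.float32),cv2.DIST_HUBER,0,.001,.001).ravel(); 
    print(n,len(W),'pt',x.round(4),y.round(4),'dir',(vx,vy),'psi(deg) of y-ish',np.degrees(np.arctan(-vx/vy)).round(2) if abs(vy)>.7 else np.degrees(np.arctan(vy/vx)).round(2),'range',W.min(0),W.max(0)); return W
R_=big((s<28)&(v>180)); S=big((s>58)&(s<120)&(v>180))
for n,M,z in (('rule',R_,.028),('shelf',S,.02)):
    c=max(cv2.findContours(M.astype(np.uint8),cv2.RETR_EXTERNAL,cv2.CHAIN_APPROX_NONE)[0],key=cv2.contourArea); b=cv2.boxPoints(cv2.minAreaRect(c)); print(n,M.sum(),b.round().tolist())
    x0,x1=np.where(M.any(0))[0][[0,-1]]; cols=range(x0+12,x1-11)
    line([(u+.5,np.where(M[:,u])[0][-1]+1) for u in cols],z,n+' far')
    line([(u+.5,np.where(M[:,u])[0][0]) for u in cols],z,n+' near')
    y0,y1=np.where(M.any(1))[0][[0,-1]]; rows=range(y0+(y1-y0)//3,y1-(y1-y0)//3)
    line([(np.where(M[r])[0][0],r+.5) for r in rows],z,n+' left'); line([(np.where(M[r])[0][-1]+1,r+.5) for r in rows],z,n+' right')
B=big((v<140)&(s<60)&(np.arange(640)[None]>240)&(np.arange(640)[None]<385)&(np.arange(400)[:,None]<125))
y,x=np.where(B); c=max(cv2.findContours(B.astype(np.uint8),cv2.RETR_EXTERNAL,cv2.CHAIN_APPROX_NONE)[0],key=cv2.contourArea); b=cv2.boxPoints(cv2.minAreaRect(c)); print('rib',b.round().tolist(),[onz(i,*p,.062)[:2].round(4).tolist() for p in b])
print(imaging.camera_info('wrist')['position'])
E
python3 meas.py
```

```text
rule 4335 [[211.0, 95.0], [219.0, 59.0], [397.0, 96.0], [390.0, 132.0]]
rule far 158 pt 0.6124 -0.0146 dir (np.float32(0.19130777), np.float32(0.98153013)) psi(deg) of y-ish -11.03 range [ 0.5897 -0.1284] [0.6359 0.1013]
rule near 158 pt 0.5733 -0.0328 dir (np.float32(0.3623165), np.float32(0.9320551)) psi(deg) of y-ish -21.24 range [ 0.5408 -0.1243] [0.6061 0.0983]
rule left 24 pt 0.5854 -0.1279 dir (np.float32(0.30680045), np.float32(0.9517739)) psi(deg) of y-ish -17.87 range [ 0.5702 -0.1461] [ 0.6013 -0.0704]
rule right 24 pt 0.5834 0.0272 dir (np.float32(0.090950474), np.float32(0.9958554)) psi(deg) of y-ish -5.22 range [ 0.5702 -0.0846] [0.6013 0.1171]
shelf 6374 [[241.0, 156.0], [250.0, 104.0], [381.0, 126.0], [372.0, 178.0]]
shelf far 110 pt 0.6902 -0.0052 dir (np.float32(0.13820763), np.float32(0.9904033)) psi(deg) of y-ish -7.94 range [ 0.6783 -0.09  ] [0.7017 0.0803]
shelf near 110 pt 0.6159 -0.0048 dir (np.float32(0.19293706), np.float32(0.9812111)) psi(deg) of y-ish -11.12 range [ 0.6002 -0.0857] [0.6317 0.0772]
shelf left 23 pt 0.6488 -0.1053 dir (np.float32(0.99198943), np.float32(-0.12632065)) psi(deg) of y-ish -7.26 range [ 0.6325 -0.107 ] [ 0.6653 -0.1034]
shelf right 23 pt 0.6466 0.0953 dir (np.float32(0.99653924), np.float32(-0.08312342)) psi(deg) of y-ish -4.77 range [0.6324 0.0779] [0.6652 0.0968]
rib [[253.0, 86.0], [256.0, 72.0], [359.0, 94.0], [357.0, 107.0]] [[0.5769, -0.0833], [0.5605, -0.0786], [0.5872, 0.0575], [0.6042, 0.0544]]
[0.6262 0.0038 0.4734]
```

Run:
```python
from h import *
print(telemetry.state()['joints'].round(2)); print(plan((.578,-.012,.042),78.9))
```

```text
[-0.57  0.49  0.82  1.19 -0.35  1.6   1.75]
('yaw -78.85', 'tool mm', array([ 38.1, 113.9, 280.2]))
```

Emit:
apply_moves --pt "0 0 30" --pt "0 0 30" --pt "0 0 30" --pt "0 0 30" --pt "0 0 30" --pt "0 0 0" --pt "0 0 0" --pt "0 0 0" --yaw '[-8.5,-8.5,-8.5,-8.5,-8.5,-8.5,-8.5,-8.5]' --jaw 0.15

```text
time: 33.1
tool_pos: [0.6953, 0.0035, 0.1661]
orientation: [-0.527, 0.85, 0.002, -0.006]
wrist_force: [0.1, -1.0, -2.0]
width: 0.0507
grasp_force: 0.0
```

Emit:
apply_moves --pt "0 0 0" --pt "0 0 0" --pt "13 38 0" --pt "13 38 0" --pt "12 38 0" --pt "0 0 20" --pt "0 0 0" --pt "0 0 0" --yaw '[-8.5,-2.4,0,0,0,0,0,0]'

```text
time: 33.9
tool_pos: [0.5724, 0.0066, 0.1424]
orientation: [-0.571, 0.821, 0.007, -0.012]
wrist_force: [0.4, -0.2, 0.6]
width: 0.0501
grasp_force: 0.0
```

Run:
```python
from h import *
s=telemetry.state()
print(s['tool_pos'],s['joints'].round(2)); print(plan((.578,-.012,.042),78.9))
i,im=snap('wrist','wg.png')
for P in [(.578,-.012,.062),(.578+.0064,-.012-.0012,.062),(.578-.0064,-.012+.0012,.062)]: print(proj(i,P))
v=cv2.cvtColor(im,cv2.COLOR_RGB2GRAY)
for r in range(120,240,10): print(r,v[r,250:400:6])
```

```text
[0.57241887 0.0066254  0.14237959] [ 0.12  0.25 -0.21  1.73  0.05  1.19  2.69]
('yaw -9.21', 'tool mm', array([ 17.2,  -9.1, 100.4]))
(np.float64(303.61576028771213), np.float64(196.04297474579553))
(np.float64(295.80657214738847), np.float64(197.3883501923787))
(np.float64(311.4335130686401), np.float64(194.6961237735916))
120 [209 219 213 218 216 187  51  64 116 221 208 218 213 227 225 221 224 228
 228 224 221 222 221 221 221]
130 [208 218 219 215 217 207  44  59  43 221 221 218 219 224 225 227 225 229
 228 228 224 226 227 227 223]
140 [207 196 215 215 217 219  50  56  59 219 221 217 217 215 220 226 230 225
 225 224 225 224 226 218 224]
150 [203 204 219 214 219 217 161  53  63 184 218 210 217 212 229 228 227 223
 227 222 229 226 226 225 227]
160 [202 202 214 218 218 218 208  46  59  62 224 212 214 217 223 223 226 223
 229 227 228 222 227 224 223]
170 [200 198 201 215 215 217 219  45  59  45 221 221 213 214 211 221 224 225
 223 224 224 225 226 228 229]
180 [156 198 198 218 216 219 217 109  51  59 215 219 213 210 211 228 226 220
 225 227 224 229 226 220 227]
190 [157 158 188 206 217 218 217 209  45  57 118 221 201 209 208 231 227 228
 224 226 223 223 226 225 227]
200 [155 186 196 193 214 215 215 215  43  52  42 222 218 210 208 201 225 227
 226 229 226 228 226 225 221]
210 [112 130 176 191 215 215 218 216  99  52  49 218 213 116 111 124 151 228
 228 224 131 225 224 225 221]
220 [105 104 108 106 113 119 119 118 117  31  31  97 119 107 111 109 129 126
 130 131 134 131 129 128 127]
230 [106 105 103 104 107 126 124 123 121  45  48  40 119 109 109 109 111 128
 130 129 123 125 128 132 133]
```

Joint 7 hit its limit that way. I'll use the half-turn-equivalent grasp and turn the other way.

Emit:
apply_moves --pt "0 0 0" --pt "0 0 0" --pt "0 0 0" --pt "0 0 0" --pt "0 0 0" --pt "0 0 0" --pt "0 0 0" --pt "0 0 0" --yaw '[8.5,8.5,8.5,8.5,8.5,8.5,8.5,8.5]'

```text
time: 34.75
tool_pos: [0.5734, 0.007, 0.1429]
orientation: [-0.012, 1.0, -0.001, -0.013]
wrist_force: [-0.7, 0.2, -0.6]
width: 0.0498
grasp_force: 0.0
```

Emit:
apply_moves --pt "0 0 0" --pt "0 0 0" --pt "0 0 0" --pt "0 0 0" --pt "0 0 0" --pt "0 0 0" --pt "0 0 0" --pt "0 0 0" --yaw '[8.5,8.5,8.5,8.5,8.5,8.5,8.5,8.5]'

```text
time: 35.55
tool_pos: [0.5734, 0.007, 0.1429]
orientation: [0.549, 0.836, -0.008, -0.01]
wrist_force: [0.2, -0.1, 0.0]
width: 0.0501
grasp_force: 0.0
```

Emit:
apply_moves --pt "0 0 0" --pt "0 0 0" --pt "0 0 0" --pt "0 0 0" --pt "0 0 0" --pt "0 0 0" --pt "0 0 0" --pt "0 0 0" --yaw '[8.5,8.5,8.5,8.5,0,0,0,0]'

```text
time: 36.35
tool_pos: [0.5723, 0.0068, 0.1423]
orientation: [0.767, 0.641, -0.011, -0.008]
wrist_force: [-0.2, 0.0, 0.6]
width: 0.0503
grasp_force: 0.0
```

```bash
cat > rib.py <<'E'
from h import *
s=telemetry.state()
print(s['tool_pos'],s['joints'].round(2)); print(plan((.578,-.012,.042),-101.1))
i,im=snap('wrist','wg.png'); v=cv2.cvtColor(im,cv2.COLOR_RGB2GRAY)
m=(v<80).astype(np.uint8); m[205:]=0; m[:,:200]=0; m[:,440:]=0
n,l,st,_=cv2.connectedComponentsWithStats(m); k=1+np.argmax(st[1:,4]); print(st[k])
A=[];B=[]
for r in range(max(st[k,1]+5,60),200,2):
    c=np.where(l[r]==k)[0]
    if len(c): A.append(onz(i,c[0],r+.5,.062)[:2]);B.append(onz(i,c[-1]+1,r+.5,.062)[:2])
for W in (A,B):
    vx,vy,x,y=cv2.fitLine(np.float32(W),cv2.DIST_HUBER,0,.001,.001).ravel(); print('at y=-.012: x=',x+(-.012-y)*vx/vy,'psi',np.degrees(np.arctan(-vx/vy)))
E
python3 rib.py
```

```text
[0.57229038 0.00683612 0.14228301] [-0.16  0.24  0.11  1.75 -0.03  1.19 -0.21]
('yaw 0.90', 'tool mm', array([-17.4,   9.2, 100.3]))
[326 148  15  57 797]
at y=-.012: x= 0.5731448 psi -11.391879
at y=-.012: x= 0.58525276 psi -10.789578
```

Emit:
apply_moves --pt "0 0 0" --pt "-17 9 0" --pt "0 0 40" --pt "0 0 40" --pt "0 0 10" --pt "0 0 0" --pt "0 0 0" --pt "0 0 0" --yaw '[0.9,0,0,0,0,0,0,0]'

```text
time: 37.2
tool_pos: [0.5771, -0.0116, 0.0544]
orientation: [0.773, 0.635, -0.009, -0.007]
wrist_force: [0.1, 0.6, -0.5]
width: 0.05
grasp_force: 0.0
```

Run:
```python
from h import *
s=telemetry.state(); print(s['tool_pos'],s['orientation'],s['wrist_force'],plan((.579,-.012,.042),-101.1))
```

```text
[ 0.57707128 -0.01159381  0.05441826] [ 0.77254341  0.63485907 -0.00931761 -0.00661951] [ 0.09311146  0.61766931 -0.45811273] ('yaw -0.08', 'tool mm', array([-0. ,  2. , 12.4]))
```

Aligned, so I'll descend the last bit, grip at 40 N, and lift.

Emit:
apply_moves --pt "0 2 6" --pt "0 0 6" --pt "0 0 0" --pt "0 0 0" --pt "0 0 0" --pt "0 0 0" --pt "0 0 0" --pt "0 0 0" --yaw '[0,0,0,0,0,0,0,0]' --jaw -1 --grip_force 40

```text
time: 38.0
tool_pos: [0.577, -0.0122, 0.0403]
orientation: [0.773, 0.635, -0.011, -0.008]
wrist_force: [-0.7, 0.5, 2.3]
width: 0.0118
grasp_force: 39.7
```

```bash
python3 t.py
```

```text
[-0.65077465  0.45126029  2.33704903] [-0.16534014  0.01501287 -0.05532093] [ 0.57696162 -0.01216595  0.04032684] 39.689665138721466 0.01176402714464785
```

Emit:
apply_moves --pt "0 0 -10" --pt "0 0 -20" --pt "0 0 -20" --pt "0 0 0" --pt "0 0 0" --pt "0 0 0" --pt "0 0 0" --pt "0 0 0" --yaw '[0,0,0,0,0,0,0,0]'

```text
time: 38.8
tool_pos: [0.5775, -0.012, 0.089]
orientation: [0.773, 0.635, -0.012, -0.008]
wrist_force: [-0.2, 0.8, -2.9]
width: 0.0117
grasp_force: 39.8
```

```bash
python3 t.py; python3 -c "
from h import *
print(telemetry.state()['orientation'],plan((.5080,.0141,.05),-97.9))"
```

```text
[-0.19390755  0.82276404 -2.92664979] [-0.10430242  0.03023493 -0.05409696] [ 0.5774835  -0.01202745  0.08902573] 39.78591471532127 0.011681147881135804
[ 0.77254081  0.63480268 -0.01168327 -0.00835204] ('yaw -3.29', 'tool mm', array([ 16.3, -72.4,  39. ]))
```

Emit:
apply_moves --pt "0 0 0" --pt "5 -24 0" --pt "5 -24 0" --pt "6 -24 0" --pt "0 0 0" --pt "0 0 25" --pt "0 0 25" --pt "0 0 14" --yaw '[-3.3,0,0,0,0,0,0,0]'

```text
time: 39.6
tool_pos: [0.5065, 0.0132, 0.026]
orientation: [0.754, 0.657, -0.012, -0.009]
wrist_force: [-1.3, -0.0, -3.0]
width: 0.0117
grasp_force: 39.9
```

Emit:
apply_moves --pt "0 0 2" --pt "0 0 2" --pt "0 0 0" --pt "0 0 0" --pt "0 0 0" --pt "0 0 0" --pt "0 0 0" --pt "0 0 0" --yaw '[0,0,0,0,0,0,0,0]'

```text
time: 40.4
tool_pos: [0.5073, 0.0136, 0.024]
orientation: [0.754, 0.657, -0.011, -0.008]
wrist_force: [-0.6, 1.0, -3.1]
width: 0.0116
grasp_force: 39.9
```

```bash
python3 t.py; python3 -c "
from h import *
print(plan((.5171,.0130,.02),-97.9))"
```

```text
[-0.5759035   0.99089028 -3.05230327] [-0.0095575   0.03126954 -0.0680223 ] [0.50734788 0.01356452 0.02401   ] 39.85066050721798 0.01164177339388651
('yaw 0.01', 'tool mm', array([0.8, 9.7, 4. ]))
```

Emit:
apply_moves --pt "0 0 2" --pt "0 0 2" --pt "0 0 0" --pt "0 3 0" --pt "0 3 0" --pt "0 2 0" --pt "0 0 0" --pt "0 0 0" --yaw '[0,0,0,0,0,0,0,0]' --grip_force 12

```text
time: 41.2
tool_pos: [0.5145, 0.0127, 0.0202]
orientation: [0.754, 0.657, -0.011, -0.009]
wrist_force: [-5.1, 0.4, 6.7]
width: 0.0122
grasp_force: 12.0
```

Emit:
apply_moves --pt "0 1 0" --pt "0 0 0" --pt "0 1 0" --pt "0 0 0" --pt "0 1 0" --pt "0 0 0" --pt "0 0 0" --pt "0 0 0" --yaw '[0,0,0,0,0,0,0,0]'

```text
time: 42.0
tool_pos: [0.5152, 0.0127, 0.0198]
orientation: [0.754, 0.657, -0.013, -0.011]
wrist_force: [-10.4, 0.7, 10.5]
width: 0.0123
grasp_force: 12.6
```

```bash
python3 t.py; python3 -c "
from h import *
print(plan((.5171,.0130,.02),-97.9))"
```

```text
[-10.38896127   0.69225291  10.46295392] [0.14547237 2.11358739 0.00539823] [0.51520203 0.01267888 0.0198464 ] 12.640503505244851 0.012257219574373424
('yaw 0.03', 'tool mm', array([ 0.6,  1.8, -0.2]))
```

The edge is in contact at about 10 N with no yaw moment, so it's flush. I'll release and rise.

Emit:
apply_moves --pt "0 0 0" --pt "0 0 0" --pt "0 0 0" --pt "0 0 0" --pt "0 0 0" --pt "0 0 0" --pt "0 0 -20" --pt "0 0 -40" --yaw '[0,0,0,0,0,0,0,0]' --jaw 0.0

```text
time: 42.8
tool_pos: [0.5174, 0.0119, 0.0774]
orientation: [0.754, 0.657, -0.013, -0.01]
wrist_force: [1.2, -0.3, -0.0]
width: 0.0433
grasp_force: 0.0
```

Emit:
apply_moves --pt "0 0 -50" --pt "0 0 -50" --pt "0 0 -50" --pt "0 0 -50" --pt "0 -40 0" --pt "0 40 0" --pt "0 0 0" --pt "0 0 0" --yaw '[0,0,0,0,0,0,0,0]'

```text
time: 43.6
tool_pos: [0.5253, 0.0123, 0.2794]
orientation: [0.754, 0.657, -0.011, -0.008]
wrist_force: [0.2, -0.7, -0.3]
width: 0.0436
grasp_force: 0.0
```

Run:
```python
from h import *
i=imaging.camera_info('wrist')
s=telemetry.state(); print(s['tool_pos'],plan((.62,.0,.32),0), plan((.62,0,.32),-97.9))
for P in [(.5508,.0083,.008),(.53,-.12,.008),(.565,.13,.008)]: print(proj(i,P))
```

```text
[0.52530692 0.01228649 0.27941021] ('yaw -97.92', 'tool mm', array([-94.7, -12.3, -40.6])) ('yaw -0.02', 'tool mm', array([  0.8,  95.5, -40.6]))
(np.float64(340.2861148537544), np.float64(175.00066806251778))
(np.float64(336.83359829721576), np.float64(256.0585723592635))
(np.float64(340.0613255038474), np.float64(85.35672964273817))
```

Emit:
apply_moves --pt "0 0 0" --pt "0 0 0" --pt "0 0 0" --pt "0 0 0" --pt "0 0 0" --pt "0 0 0" --pt "0 0 0" --pt "0 0 0" --yaw '[-8.2,-8.2,-8.2,-8.2,-8.2,-8.2,-8.2,-8.2]'

```text
time: 44.4
tool_pos: [0.5254, 0.0127, 0.2796]
orientation: [0.275, 0.961, -0.005, -0.012]
wrist_force: [0.5, 0.2, 0.1]
width: 0.0434
grasp_force: 0.0
```

Emit:
apply_moves --pt "0 0 0" --pt "0 0 0" --pt "0 0 0" --pt "0 0 0" --pt "-45 -5 -15" --pt "-45 -5 -15" --pt "-20 -2 -5" --pt "0 0 0" --yaw '[-8.2,-8.2,-8.2,-8.2,0,0,0,0]'

```text
time: 45.2
tool_pos: [0.6385, 0.0013, 0.3109]
orientation: [-0.004, 1.0, -0.001, -0.013]
wrist_force: [1.3, 0.3, -0.4]
width: 0.0436
grasp_force: 0.0
```

```bash
python3 t.py; sed -e 's/roi\[40:200/roi[30:215/' meas.py > m2.py
cat >> m2.py <<'E'
for P in [(.5508,.0083,.008),(.53,-.12,.008),(.565,.13,.008),(.5508,.0083,.02)]: print(P,proj(i,P))
for c in range(230,410,15): 
    print(c,' '.join('%d:%d/%d'%(r,s[r,c],v[r,c]) for r in range(50,150,5)))
E
python3 m2.py
```

```text
[ 1.28791257  0.26351821 -0.44673926] [ 0.05350472 -0.00727105 -0.02304295] [0.6385271  0.00125835 0.31085872] 0.0 0.043563214584880716
rule 2730 [[236.0, 103.0], [241.0, 69.0], [372.0, 89.0], [366.0, 124.0]]
rule far 105 pt 0.546 -0.0218 dir (np.float32(0.13690773), np.float32(0.9905838)) psi(deg) of y-ish -7.87 range [ 0.5358 -0.0961] [0.5566 0.0532]
rule near 105 pt 0.5145 -0.0213 dir (np.float32(0.38568038), np.float32(0.92263246)) psi(deg) of y-ish -22.69 range [ 0.4895 -0.0939] [0.5361 0.0524]
rule left 19 pt 0.5229 -0.1132 dir (np.float32(0.9983494), np.float32(-0.057431847)) psi(deg) of y-ish -3.29 range [ 0.5098 -0.1138] [ 0.5339 -0.1111]
rule right 19 pt 0.5211 -0.0346 dir (np.float32(0.22812735), np.float32(0.9736313)) psi(deg) of y-ish -13.19 range [ 0.5094 -0.0591] [0.5329 0.0202]
shelf 9814 [[248.0, 202.0], [257.0, 108.0], [373.0, 119.0], [364.0, 212.0]]
shelf far 96 pt 0.6805 -0.0412 dir (np.float32(0.043533586), np.float32(-0.999052)) psi(deg) of y-ish 2.5 range [ 0.6712 -0.089 ] [0.6863 0.0603]
shelf near 96 pt 0.5484 -0.0142 dir (np.float32(0.13341424), np.float32(0
[... 2733 characters left out ...]
4/225 125:76/230 130:73/230 135:77/229 140:79/228 145:79/227
365 50:41/231 55:37/235 60:40/232 65:40/232 70:40/232 75:33/236 80:36/236 85:36/235 90:23/225 95:31/58 100:10/50 105:29/113 110:21/227 115:20/228 120:23/226 125:73/226 130:76/228 135:79/228 140:80/226 145:82/225
380 50:49/136 55:46/134 60:48/139 65:49/136 70:47/135 75:51/135 80:50/139 85:50/139 90:43/131 95:23/124 100:27/125 105:26/126 110:30/120 115:26/126 120:27/124 125:35/125 130:80/125 135:84/127 140:85/126 145:82/127
395 50:44/139 55:48/134 60:46/139 65:49/135 70:51/140 75:46/138 80:48/139 85:49/140 90:51/140 95:26/126 100:24/126 105:30/126 110:29/123 115:29/125 120:31/125 125:31/123 130:51/135 135:47/136 140:48/138 145:45/135
```

Run:
```python
from h import *
i=imaging.camera_info('wrist'); im=cv2.imread('pics/wr.png'); h=cv2.cvtColor(im,cv2.COLOR_BGR2HSV).astype(int)
for c in (258,262,266,275,300,330,350,360,366,378):
    s=h[100:132,c,1]; k=np.argmax(s>55); print(c,100+k,s[k-4:k+4],h[100+k-4:100+k+4,c,2], onz(i,c+.5,100+k-.5,.014)[:2].round(4))
r=np.where((h[88,:,1]<26)&(h[88,:,2]>200))[0]; print('left end',[onz(i,r[0],88,.008)[:2]])
g=h[118,370:425,1]; print(g)
```

```text
258 108 [17 16 19 35 59 61 57 61] [235 236 233 223 224 233 236 236] [ 0.5346 -0.0887]
262 109 [17 17 23 41 60 61 62 60] [235 236 232 229 233 236 236 237] [ 0.5359 -0.0829]
266 109 [18 17 20 36 56 64 61 63] [235 235 233 225 227 234 236 237] [ 0.5359 -0.0769]
275 111 [19 19 22 43 63 65 65 64] [233 233 232 229 233 236 237 236] [ 0.5386 -0.0637]
300 115 [19 20 30 54 66 67 69 69] [231 231 224 228 234 236 236 236] [ 0.544  -0.0268]
330 119 [21 20 24 42 67 73 73 73] [228 228 227 221 225 231 233 234] [0.5493 0.0178]
350 122 [21 22 24 44 70 76 78 76] [227 227 225 215 220 229 229 230] [0.5533 0.0477]
360 124 [23 20 26 46 71 78 75 76] [224 226 227 225 227 229 230 229] [0.5561 0.0627]
366 125 [24 24 29 53 72 78 78 77] [225 225 223 222 226 228 228 229] [0.5574 0.0717]
378 126 [33 32 28 37 62 74 78 80] [123 127 126 123 119 124 127 125] [0.5587 0.0897]
left end [array([ 0.50696953, -0.11605237])]
[28 24 30 26 26 25 27 27 26 26 31 27 27 29 27 29 29 24 27 28 22 23 30 27
 28 27 31 25 28 29 28 27 28 24 30 30 26 28 29 26 30 38 50 48 49 50 48 47
 50 48 46 47 48 49 41]
```

The rule-to-shelf transition is only 1–2 px everywhere, with no gap, and the rule overhangs both corners. Handing in.

```bash
python3 -c "
from plant import ticket
print(ticket.close_job())"
```

```text
the job is handed in; nothing more can be done
None
```

I handed the job in without a verdict coming back: the three props that were there are in the tub, the empty tray stands about 10 mm from its start, and the straightedge lies flush against the shelf's near edge, past both corners.

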